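# Pack rails and clamp blocks into a divided tote after a print change-over

### The job

Pack away the change-over parts in the blue tote. First slide the tote's divider towards the end that has the white card holder, until the section on the other side is long enough for the long rails with some room to spare; then lay the two long rails lengthwise, side by side and flat on the tote's floor in that long section, and the two clamp blocks flat on the floor in the short section at the card-holder end. The shorter rail and the round rubber foot stay where they are on the drying tray.

Things in the scene. Friction and masses are not known exactly. Their poses are not given: they have to be found in the camera images.
- long_rail_a_center (a point): Long piece of slotted aluminium rail, 190 x 26 x 30 mm (length x width x height), lying on the wire drying tray (tray floor 4 mm above the bench). Point: its centre, half-way up; x along its length, z up.
- long_rail_b_center (a point): Long piece of slotted aluminium rail, 190 x 26 x 30 mm (length x width x height), lying on the wire drying tray (tray floor 4 mm above the bench). Point: its centre, half-way up; x along its length, z up. Same as the other long rail.
- clamp_a_center (a point): Aluminium clamp block, 52 x 26 x 30 mm (length x width x height) with two dark bolt heads on top (3 mm higher), lying on the drying tray. Point: its centre, half-way up; x along its length, z up.
- clamp_b_center (a point): Aluminium clamp block, 52 x 26 x 30 mm (length x width x height) with two dark bolt heads on top (3 mm higher), lying on the drying tray. Point: its centre, half-way up; x along its length, z up. Same as the other one.
- mid_rail_center (a point): Shorter piece of slotted aluminium rail, 120 x 26 x 30 mm (length x width x height), lying on the wire drying tray (tray floor 4 mm above the bench). Point: its centre, half-way up; x along its length, z up. Same section as the long rails; stays where it is.
- foot_center (a point): Round black rubber foot, 36 mm diameter at the base, 30 mm at the top, 30 mm tall, standing on the drying tray; stays where it is. Point: its centre, half-way up.
- tote: Open blue tote fixed on the bench, 320 x 186 x 38 mm outside (x, y, z), walls and floor 5 mm thick, inside 310 x 176 mm. Origin: centre of its underside; x along its long side, z up. One end's rim carries a white card holder, the other's a thin black bail handle (90 mm wide, 18 mm above the rim). A divider across y splits it into two sections along x.
- divider_tab (a point): Middle of the divider's grip tab, 45 mm above the bench; axes as the tote's. Tab 12 mm thick (x), 44 wide (y), 32 to 58 mm above the bench; pinch across its thickness from above. The grey divider (8 mm thick, 35 tall, full width) slides along the tote's x to +-80 mm from the tote's centre against 2 N of friction and stays where left; at first neither section fits a long rail.
- card_end (a point): White card holder, an upright tab 78 mm wide along the tote's y and 12 mm thick, 20 mm tall, clipped on the rim of one end wall of the tote (either end). Point: its foot, at the rim over the middle of that end wall, 38 mm above the bench and 157.5 mm from the tote's centre.
Things that resemble listed ones, but are neither listed nor needed, are in the scene too. Leave any green or orange look-alike of the part that bears clamp_a_center alone.

How it is judged:
On the way:
1. with the tote still empty, the divider stands more than 45 mm from the tote's middle towards the card holder (((x of card_end in the frame of tote above 0 m and x of divider_tab in the frame of tote above 0.045 m) or (x of card_end in the frame of tote below 0 m and x of divider_tab in the frame of tote below -0.045 m)) and horizontal distance between each of long_rail_a_center, long_rail_b_center, clamp_a_center, clamp_b_center and tote above 0.2 m), for 0.2 s.
At the end, for the whole second after the job is handed in: Divider over 45 mm from the tote's middle towards the card holder; long rails flat on the floor (centre under 26 mm up) in the long section, within 0.2 rad of lengthwise; clamp blocks flat in the short section; all at rest; shorter rail and foot moved under 20 mm (((x of card_end in the frame of tote above 0 m and x of divider_tab in the frame of tote above 0.045 m and x of each of long_rail_a_center, long_rail_b_center in the frame of divider_tab below -0.09 m and x of each of clamp_a_center, clamp_b_center in the frame of divider_tab above 0.015 m) or (x of card_end in the frame of tote below 0 m and x of divider_tab in the frame of tote below -0.045 m and x of each of long_rail_a_center, long_rail_b_center in the frame of divider_tab above 0.09 m and x of each of clamp_a_center, clamp_b_center in the frame of divider_tab below -0.015 m)) and z of each of long_rail_a_center, long_rail_b_center, clamp_a_center, clamp_b_center in the frame of tote below 0.026 m and x of long_rail_a_center in the frame of tote between -0.155 and 0.155 m and y of long_rail_a_center in the frame of tote between -0.088 and 0.088 m and linear speed of each of long_rail_a, long_rail_b, clamp_a, clamp_b below 0.02 m/s and angular speed of each of long_rail_a, long_rail_b, clamp_a, clamp_b below 0.2 rad/s and x of long_rail_b_center in the frame of tote between -0.155 and 0.155 m and y of long_rail_b_center in the frame of tote between -0.088 and 0.088 m and x of clamp_a_center in the frame of tote between -0.155 and 0.155 m and y of clamp_a_center in the frame of tote between -0.088 and 0.088 m and x of clamp_b_center in the frame of tote between -0.155 and 0.155 m and y of clamp_b_center in the frame of tote between -0.088 and 0.088 m and angle between the x axis of each of long_rail_a_center, long_rail_b_center and the x axis of tote, either way round below 0.2 rad and distance of each of mid_rail_center, foot_center from where it was at the start of the episode below 0.02 m); the robot touches nothing.
It fails at once if the shorter rail or the rubber foot is moved more than 20 mm (distance of any of mid_rail_center, foot_center from where it was at the start of the episode above 0.02 m).
It also fails if it takes over 109 s, if anything falls off the work surface, if the arm or the gripper's body presses on something with over 40 N, if the wrist force passes 120 N, or if a joint passes its speed limit or range.

### The arm

A 6-joint arm with a two-finger parallel gripper is mounted at the origin on the work surface. World frame = base frame: x ahead of the robot, y to its left, z up, the work surface at z = 0. Lengths are in m, angles in rad, forces in N, time in s.
With the tool pointing down it reaches from about 0.15 to 0.775 m from the base axis. Payload 6.1 kg.
Tool frame: the origin (TCP) lies at the very end of the fingers, on their centre line; the grasp point (between the pads) lies 19 mm behind it; z points along the fingers, x is the direction in which the jaws open and shut, and the axes are right-handed (so a half turn about z gives the same grasp; the last joint's range is limited). The gripper opens to 85 mm and grips with 20 to 120 N. Pads are 22 mm wide; open, the fingers measure 114 mm over their backs; the gripper's body (76 mm by 85 mm) begins 54 mm behind the grasp point. The pads swing forward as they close: fully open they stand 13 mm farther back than shut.
Start: joints at [1.147, 0.126, -0.04, 1.405, 0, 1.571], TCP at [0.216, 0.479, 0.231] pointing down, gripper open.
Joint ranges: [-2.72, 2.72], [-0.95, 1.95], [-1.27, 1.35], [-1.78, 2.02], [-1.46, 1.47], [-3.14, 3.14]. Speed limits (rad/s): [2.39, 2.39, 3.01, 3.14, 3.14, 3.14].

### API

Orientations are given as a unit quaternion [x, y, z, w].
In Python, from station import bot gives the robot as it stands. The module is installed in compiled form; this text tells all that it offers. Calls block until the motion is done:
- bot.movep(position, orientation): joint-space move of the TCP to a pose.
- bot.servo_line(position, rate=0.15, rotation=None, max_force=None): straight line of the TCP; rotation=None keeps the orientation; rate is the mean speed in m/s. With max_force (N) it stops when the force on the tool has changed by that much, and returns True; else False.
- bot.move_joints(angles): joint-space move.
- bot.gripper_to(opening): opening from 0.0 (shut) to 1.0 (fully open); the grip force is fixed at half the most; returns when the fingers have stopped.
- bot.sleep(seconds).
- bot.solve_ik(position, orientation): joint angles nearest the present ones, or None.
- bot.state(): the state.
- bot.grab_frame(name): name is "scene" or "top" or "wrist"; returns a dict with "pixels" (384x512x3 uint8, red, green, blue), "camera_matrix" (3x3 intrinsics, pixels), "R" (3x3) and "t" (3): a world point X has camera coordinates R X + t. Camera axes: x right, y down, z forward; pixel columns grow to the right and rows downward; lengths in m; the calibration is good to about 2 mm. A picture is of the moment at which its call begins. There is no depth.
A pose or a line that the arm cannot do raises bot.Unreachable and nothing moves.
- bot.hand_in(): hands the job in, once; it reports no verdict.
The state is a dict: "t": time; "joint_pos": joint angles; "dq": joint speeds; "effort": joint torques, N m; "ee_pos": TCP position; "ee_rot": TCP orientation; "ft_force": force on the tool from outside, world axes, zero at the start; "wrist_torque": the same for the moment, N m; "finger_gap": opening from 0.0 (shut) to 1.0 (fully open).
Only numpy, scipy, OpenCV 4.12 (cv2) and the standard library are available. Lean on these libraries where they do the work, as an engineer would, in place of code of your own. Each camera call takes 0.05 s, during which the arm holds its last target.

## Working session

There is one attempt and no reset: what is moved stays moved. The work goes in short steps, each a Python script; the robot and the scene stay as the last script left them, time stands still between calls to the robot, and variables do not carry over. Pictures are saved under pics/ and viewed, and the job is handed in when it is done.

```bash
mkdir -p pics
python3 - <<'E'
from station import bot
import cv2,pickle
for n in ["scene","top"]:
    f=bot.grab_frame(n); pickle.dump(f,open(f"pics/{n}0.pkl","wb"))
    cv2.imwrite(f"pics/{n}0.png",cv2.resize(f["pixels"][:,:,::-1],(800,600),interpolation=cv2.INTER_CUBIC))
    print(n,f["camera_matrix"],f["R"],f["t"])
s=bot.state();print(s["t"],s["ee_pos"],s["ee_rot"],s["finger_gap"])
E
```

```text
scene [[444.48952807   0.         259.94309869]
 [  0.         444.48952807 197.32950374]
 [  0.           0.           1.        ]] [[-0.35784312  0.9337806  -0.0014471 ]
 [ 0.74180676  0.28333302 -0.60781998]
 [-0.56716049 -0.21857767 -0.79407353]] [ 0.16949422 -0.40876171  1.5618168 ]
top [[473.44178311   0.         252.8080134 ]
 [  0.         473.44178311 196.24914325]
 [  0.           0.           1.        ]] [[ 1.71893446e-02 -9.99852132e-01 -4.89816696e-04]
 [-9.77849573e-01 -1.67088682e-02 -2.08640904e-01]
 [ 2.08601869e-01  4.06536745e-03 -9.77992195e-01]] [0.00858164 0.56219993 1.16397661]
0.1 [0.21574043 0.47822159 0.23060493] [ 8.40006945e-01  5.42575175e-01 -6.04930574e-04  3.82289285e-04] 1.0017738376348762
```

View pics/top0.png

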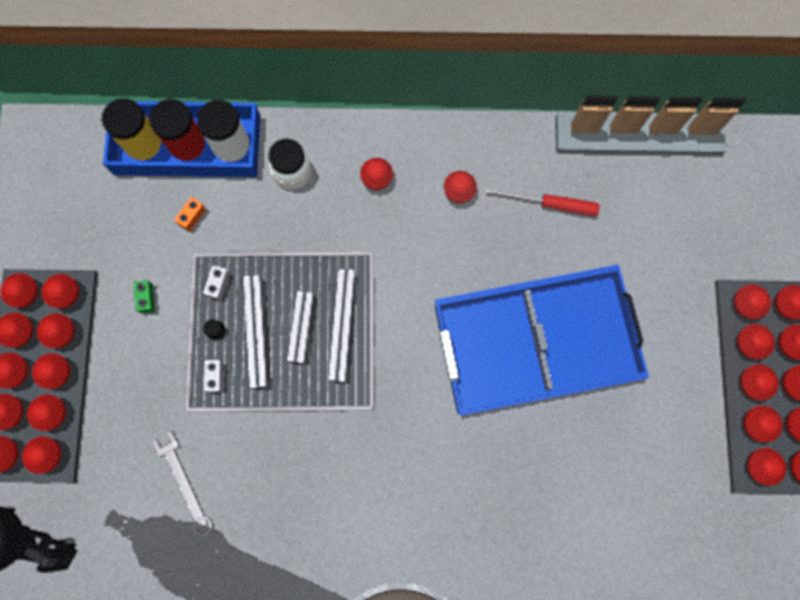

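View pics/scene0.png

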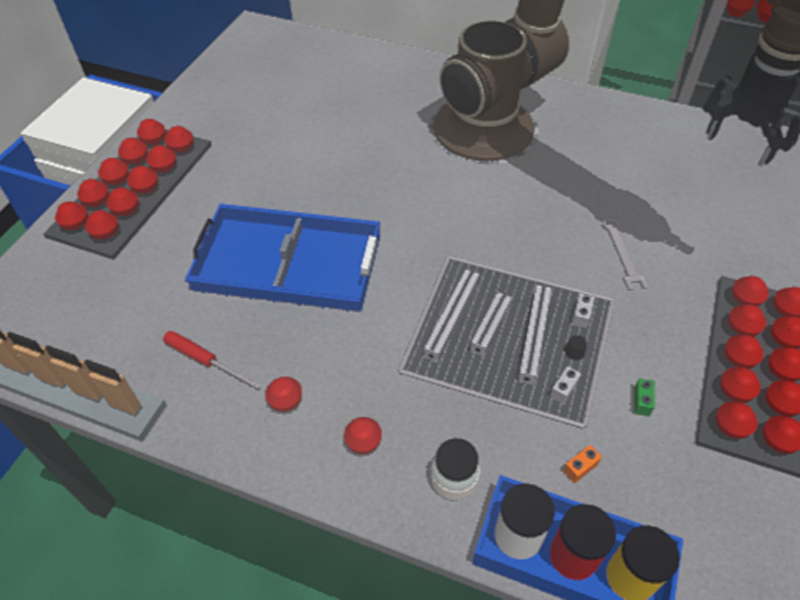

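The top view shows the tray at left. In the 800x600 picture the long rails are near (255,331) and (342,325), the mid rail near (300,327), the foot near (213,329) and the clamps near (216,282) and (212,376). The tote is centred near (541,341), with the card holder on its left end (449,355) and the divider tab near (540,337). I'll enlarge these areas.

Run:
```python
import cv2,pickle
p=pickle.load(open("pics/top0.pkl","rb"))["pixels"][:,:,::-1]
def crop(n,x0,y0,w,h,s):
    c=cv2.resize(p[y0:y0+h,x0:x0+w],None,fx=s,fy=s,interpolation=cv2.INTER_CUBIC)
    for i in range(0,w,10): cv2.line(c,(i*s,0),(i*s,6),(0,255,255),1); 
    for i in range(0,w,20): cv2.putText(c,str(x0+i),(i*s,18),0,.4,(0,0,255),1)
    for i in range(0,h,10): cv2.line(c,(0,i*s),(6,i*s),(0,255,255),1)
    for i in range(0,h,20): cv2.putText(c,str(y0+i),(8,i*s+4),0,.4,(0,0,255),1)
    cv2.imwrite(n,c)
crop("pics/c1.png",115,158,130,110,6-1)
crop("pics/c2.png",270,165,150,105,5)
```

```text
(no output)
```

View pics/c1.png

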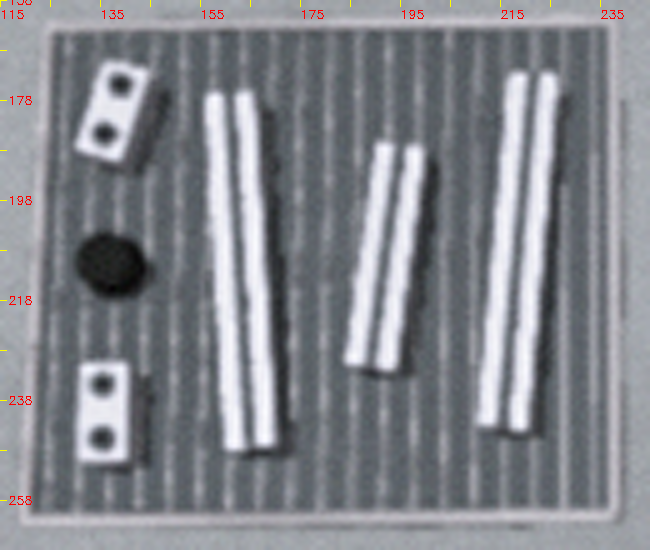

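View pics/c2.png

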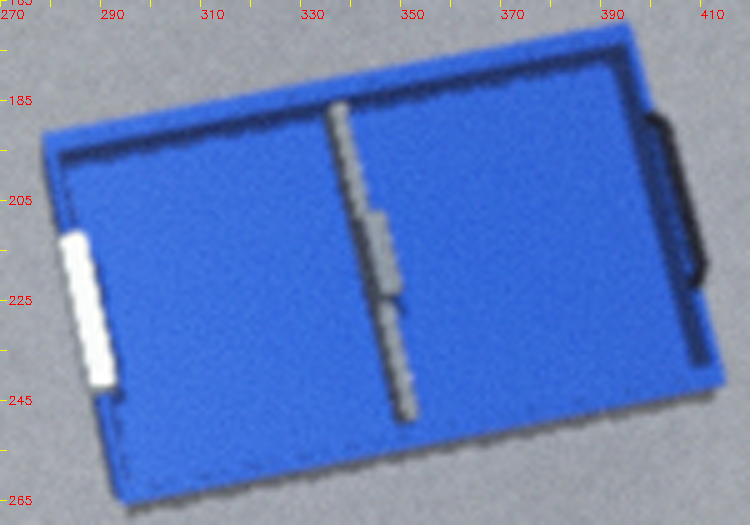

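```bash
cat > h.py <<'E'
import numpy as np,cv2,pickle
def back(f,px,z):
    K,R,t=[np.asarray(f[k]) for k in("camera_matrix","R","t")]
    px=np.atleast_2d(np.array(px,float)); d=np.c_[px,np.ones(len(px))]@np.linalg.inv(K).T@R
    c=-R.T@t
    return c+d*((z-c[2])/d[:,2])[:,None]
def quad(f,px,z):
    """px order: TL TR BR BL -> centre, long-axis angle, side lengths"""
    P=back(f,px,z)[:,:2]; c=P.mean(0); e1=(P[1]+P[2]-P[0]-P[3])/2; e2=(P[2]+P[3]-P[0]-P[1])/2
    l=[np.linalg.norm(e1),np.linalg.norm(e2)]; e=e1 if l[0]>l[1] else e2
    return c,np.degrees(np.arctan2(e[1],e[0])),l
def o(c,x0,y0,s=5): c=np.atleast_2d(np.array(c,float)); return (c+.5)/s-.5+[x0,y0]
E
python3 - <<'E'
from h import *
f=pickle.load(open("pics/top0.pkl","rb"))
print("cam",-f["R"].T@f["t"])
for n,q in dict(A=[(205,93),(253,92),(277,446),(225,450)],B=[(508,73),(558,73),(530,430),(477,425)],mid=[(375,142),(425,146),(397,370),(345,364)],c1=[(105,60),(150,72),(122,161),(75,148)],c2=[(80,362),(129,362),(128,462),(77,462)]).items():
    print(n,*quad(f,o(q,115,158),.034))
print("foot",back(f,o((111,263),115,158),.034))
print("tote",*quad(f,o([(42,135),(630,25),(725,385),(118,505)],270,165),.038))
print("tab",*quad(f,o([(365,212),(385,210),(403,290),(380,297)],270,165),.058))
print("card",*quad(f,o([(60,236),(86,230),(118,384),(93,392)],270,165),.058))
print("div ends",back(f,o([(338,102),(406,420)],270,165),.040))
E
```

```text
cam [0.30679176 0.0132421  1.25566214]
A [0.52357146 0.25414419] -173.26394667753615 [np.float64(0.02617889329539539), np.float64(0.19020524212474327)]
B [0.53672689 0.10842534] 177.17510478905467 [np.float64(0.027085857924025097), np.float64(0.18979820250429902)]
mid [0.53182364 0.17801738] 175.218488876031 [np.float64(0.026966701899521234), np.float64(0.11960757749010303)]
c1 [0.60733376 0.32639674] 166.0256899979501 [np.float64(0.025737968707834614), np.float64(0.05017941787153575)]
c2 [0.44653965 0.32037401] -177.1912290964025 [np.float64(0.025878948067705083), np.float64(0.051924087654451535)]
foot [[0.52476925 0.32183953 0.034     ]]
tote [ 0.51683336 -0.22416156] -78.0778279643766 [np.float64(0.3195680067153802), np.float64(0.19615442108325198)]
tab [ 0.51712673 -0.22222421] -170.1431696166824 [np.float64(0.011362510936988401), np.float64(0.04342547852169996)]
card [ 0.48460066 -0.07146595] -168.11300876528009 [np.float64(0.013555741289082265), np.float64(0.08125321372566262)]
div ends [[ 0.60023795 -0.20382987  0.04      ]
 [ 0.43311478 -0.23535044  0.04      ]]
```

Run:
```python
from h import *
f=pickle.load(open("pics/top0.pkl","rb"))
P=back(f,o([(42,135),(630,25)],270,165),.038)[:,:2]
Q=back(f,o([(118,505),(725,385)],270,165),0.0)[:,:2]
for P in (P,Q):
    e=P[1]-P[0];L=np.linalg.norm(e);e/=L;print(P,L,np.degrees(np.arctan2(e[1],e[0])))
    for s in(1,-1): print("centre",P.mean(0)+s*.093*np.array([-e[1],e[0]]))
from station import bot
p=pickle.load(open("pics/scene0.pkl","rb"))["pixels"][:,:,::-1]
def crop(n,x0,y0,w,h,s):
    c=cv2.resize(p[y0:y0+h,x0:x0+w],None,fx=s,fy=s,interpolation=cv2.INTER_CUBIC)
    for i in range(0,w,20): cv2.putText(c,str(x0+i),(i*s,18),0,.4,(0,0,255),1)
    cv2.imwrite(n,c)
crop("pics/c3.png",115,125,135,78,5)
# wrist view over the divider tab and over tray
q=bot.state()["ee_rot"]
```

```text
[[ 0.58017406 -0.04785876]
 [ 0.64551538 -0.36041648]] 0.3193146084613618 -78.19216522631116
centre [ 0.70387679 -0.18510704]
centre [ 0.52181266 -0.2231682 ]
[[ 0.38999332 -0.09094265]
 [ 0.45876785 -0.41349561]] 0.32980349146675325 -77.96367233770967
centre [ 0.51533603 -0.23282567]
centre [ 0.33342514 -0.27161259]
```

View pics/c3.png

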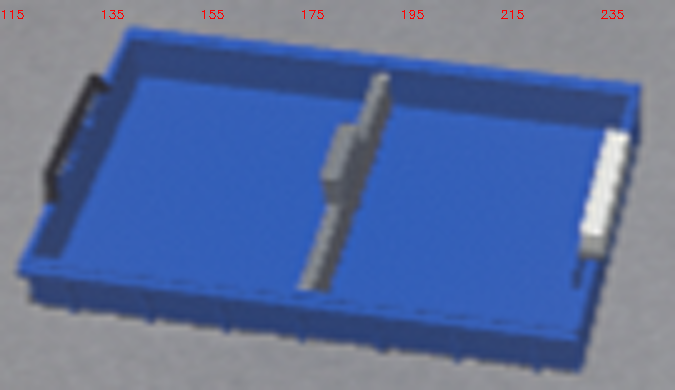

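```bash
python3 - <<'E'
from h import *
f=pickle.load(open("pics/scene0.pkl","rb"))
for b in [(582,338)]:
  px=o([(128,28),(640,85),b,(22,270)],115,125)
  P=back(f,px,.038)[:,:2];print(P,[np.linalg.norm(P[i]-P[i-1]) for i in range(4)]);print(quad(f,px,.038))
print("tab",quad(f,o([(340,124),(364,126),(348,178),(322,175)],115,125),.058))
E
cat > h2.py <<'E'
from h import *
from station import bot
from scipy.spatial.transform import Rotation as Ro
def down(yaw):
    """tool z down, tool x (jaw dir) at angle yaw deg in world xy; choose half-turn by nearest joint 6"""
    c=[]
    for y in(yaw,yaw+180):
        a=np.radians(y); x=np.array([np.cos(a),np.sin(a),0]);z=np.array([0,0,-1.]);c.append(Ro.from_matrix(np.c_[x,np.cross(z,x),z]).as_quat())
    return c
def pick(pos,yaw):
    best=None
    q0=np.array(bot.state()["joint_pos"])
    for q in down(yaw):
        s=bot.solve_ik(pos,q)
        if s is not None:
            d=abs(np.array(s)-q0).max()
            print("ik",np.round(s,2),round(d,2))
            if best is None or d<best[0]: best=(d,q)
    return best[1]
def snap(cam,name,crop=None,s=2):
    f=bot.grab_frame(cam); pickle.dump(f,open(f"pics/{name}.pkl","wb"))
    p=f["pixels"][:,:,::-1]
    if crop: x,y,w,h=crop;p=p[y:y+h,x:x+w]
    cv2.imwrite(f"pics/{name}.png",cv2.resize(p,None,fx=s,fy=s,interpolation=cv2.INTER_CUBIC)); return f
def st():
    s=bot.state();print("t%.2f"%s["t"],np.round(s["ee_pos"],4),"F",np.round(s["ft_force"],1),"gap%.3f"%s["finger_gap"])
E
python3 - <<'E'
from h2 import *
# jaw along tote x (-78 deg)
p=[.517,-.222,.25]
q=pick(p,-78.1); bot.movep(p,q); st(); snap("wrist","w1",s=1.5)
E
```

```text
[[ 0.45755801 -0.39823103]
 [ 0.39085063 -0.08720686]
 [ 0.58001056 -0.04371668]
 [ 0.64728604 -0.35521341]] [np.float64(0.19454367044121998), np.float64(0.31809732626678733), np.float64(0.19409502028487188), np.float64(0.3186788399385699)]
(array([ 0.51892631, -0.221092  ]), np.float64(102.1462715836226), [np.float64(0.318388001486684), np.float64(0.19431912359161227)])
tab (array([ 0.51748262, -0.21754939]), np.float64(13.09898745879811), [np.float64(0.014618092098326459), np.float64(0.04036009797562252)])
ik [-0.41  0.2   0.09  1.46  0.    2.53] 1.55
ik [-0.41  0.2   0.09  1.46  0.   -0.61] 2.18
t2.79 [ 0.5173 -0.2213  0.25  ] F [-0.2  0.2 -0.5] gap1.000
```

View pics/w1.png

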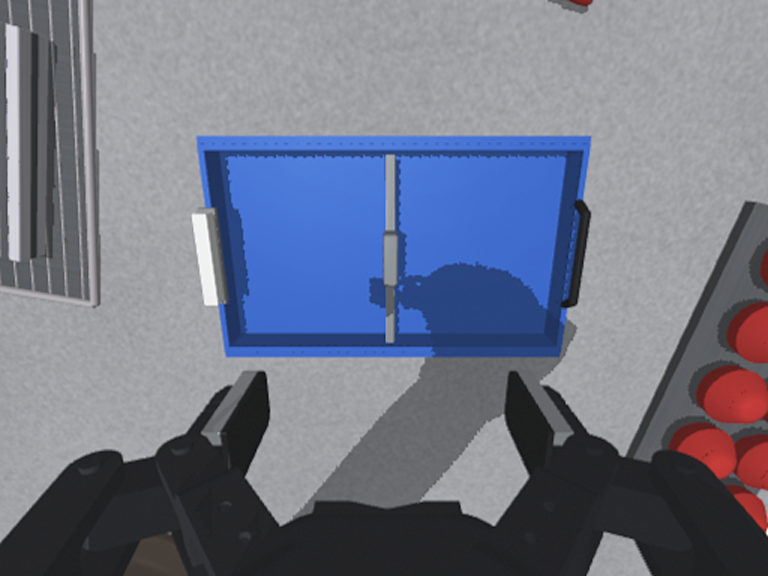

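The wrist picture shows the tote square to the jaws, with the rim corners at (198,137), (590,137), (561,356) and (227,356). The tab top is near (391,258) and the card holder is at left (208,257).

Run:
```python
from h import *
f=pickle.load(open("pics/w1.pkl","rb"))
g=lambda c:o(c,0,0,1.5)
print("rim",quad(f,g([(198,137),(590,137),(561,356),(227,356)]),.038))
print("tab",quad(f,g([(385,233),(397,233),(396,284),(384,284)]),.058))
print("divend",back(f,g([(390,154),(390,342)]),.040))
print("card",quad(f,g([(193,213),(215,209),(222,302),(205,306)]),.058))
```

```text
rim (array([ 0.51809912, -0.22684062]), np.float64(-77.95525411764822), [np.float64(0.3176459410791009), np.float64(0.1954363798222928)])
tab (array([ 0.51896914, -0.22336794]), np.float64(-168.90554871662994), [np.float64(0.010000650183839435), np.float64(0.04345850693365466)])
divend [[ 0.60015454 -0.20556218  0.04      ]
 [ 0.4370051  -0.24075223  0.04      ]]
card (array([ 0.48724384, -0.07534332]), np.float64(-169.88336798770067), [np.float64(0.016989210122614836), np.float64(0.07925030884298286)])
```

```bash
cat >> h2.py <<'E'
C=np.array([.518,-.2235]); AX=102.0
u=np.array([np.cos(np.radians(AX)),np.sin(np.radians(AX))]); v=np.array([-u[1],u[0]])
def T(x,y,z): return list(C+x*u+y*v)+[z]   # tote frame, +x to card
E
python3 - <<'E'
from h2 import *
tab=np.array([.518,-.222])
bot.gripper_to(.5)
q=pick([*tab,.12],AX)
bot.movep([*tab,.12],q)
print(bot.servo_line([*tab,.034],rate=.12,max_force=15)); st()
bot.gripper_to(0); st()
d=62-np.dot(tab-C,u)*1000
e=tab+u*d/1000
bot.servo_line([*e,.034],rate=.08); st()
bot.gripper_to(.4); st()
bot.servo_line([*e,.14],rate=.2)
bot.movep([.50,.2,.32],pick([.50,.2,.32],90)); st()
snap("top","t2",(260,160,160,110),5); snap("wrist","w2",s=1.5)
E
```

```text
ik [-0.4   0.22 -0.17  1.18  0.   -0.61] 3.14
ik [-0.4   0.22 -0.17  1.18  0.    2.53] 0.28
False
t4.78 [ 0.5188 -0.2223  0.0351] F [ 0.4  0.2 -0.1] gap0.499
t5.17 [ 0.5186 -0.2224  0.0351] F [-1.9 -0.2  5.2] gap0.126
t6.08 [ 0.5059 -0.1626  0.035 ] F [-1.8  1.4  7. ] gap0.127
t6.42 [ 0.5052 -0.1628  0.0337] F [0.6 0.2 0.6] gap0.402
ik [0.38 0.17 0.21 1.61 0.   0.38] 2.24
ik [ 0.38  0.17  0.21  1.61  0.   -2.76] 5.38
t9.04 [0.5001 0.1996 0.3194] F [-0.1 -0.8  0.2] gap0.401
```

View pics/t2.png

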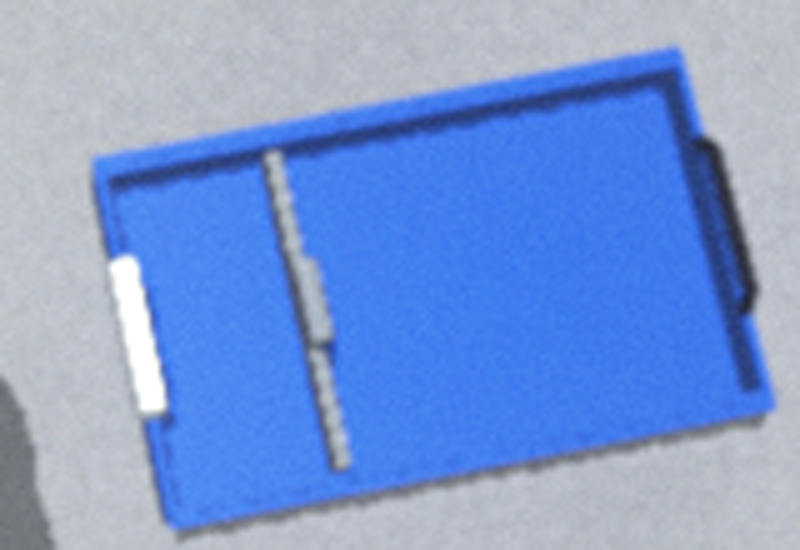

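View pics/w2.png

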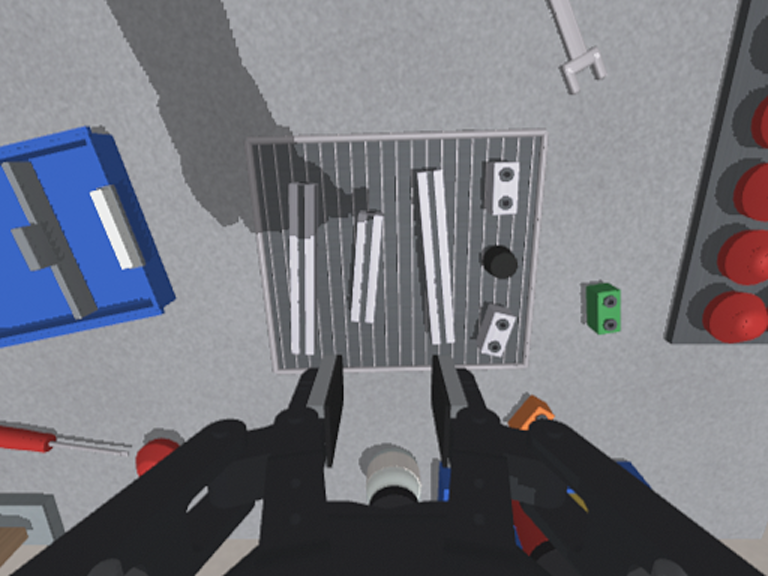

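The divider now stands near the card holder: in the crop its ends are at (273,155) and (342,465). The tray is undisturbed. I'll measure the divider and cross-check the parts with the wrist view.

Run:
```python
from h2 import *
f=pickle.load(open("pics/t2.pkl","rb"))
t=quad(f,o([(300,262),(317,260),(332,340),(314,345)],260,160),.058)[0]
print("tab tote",np.dot(t-C,u),np.dot(t-C,v))
e=back(f,o([(273,153),(342,467)],260,160),.040)[:,:2].mean(0); print("div",np.dot(e-C,u))
f=pickle.load(open("pics/w2.pkl","rb"));g=lambda c:o(c,0,0,1.5)
for n,q in dict(A=[(416,170),(440,169),(454,342),(430,344)],B=[(291,183),(317,183),(313,355),(290,354)],mid=[(357,213),(382,213),(374,322),(351,320)],c2=[(493,162),(517,161),(517,212),(492,213)],c1=[(494,305),(517,315),(503,357),(482,349)]).items(): print(n,quad(f,g(q),.034))
print("foot",back(f,g((499,260)),.034))
```

```text
tab tote 0.0633964083786009 0.0014769249488866282
div 0.06536758687756494
A (array([0.52340052, 0.25207387]), np.float64(6.564558425367221), [np.float64(0.025650413435882174), np.float64(0.1906146755559184)])
B (array([0.53712326, 0.10923928]), np.float64(-4.435819343415216), [np.float64(0.026303418843326952), np.float64(0.1913827148786349)])
mid (array([0.53135362, 0.17753684]), np.float64(-4.5020323398664255), [np.float64(0.025762539026453705), np.float64(0.11988684925214027)])
c2 (array([0.44612069, 0.31930097]), np.float64(4.485430845070439), [np.float64(0.024711387110046293), np.float64(0.05012986004558498)])
c1 (array([0.60436763, 0.32674508]), np.float64(-11.03696678956763), [np.float64(0.028017158157615605), np.float64(0.0536330986921359)])
foot [[0.52118728 0.3198208  0.034     ]]
```

The divider is at about +63 mm, which leaves the long section about 214 mm. Both cameras agree on the rails to about 2 mm, so I'll move rail B first.

```bash
cat >> h2.py <<'E'
def fetch(xy,axis,tx,ty,op=.55,zp=.008,tag=""):
    H=.17
    bot.gripper_to(op)
    a=[*xy,.11]; q=pick(a,axis+90); bot.movep([*xy,H],q) if np.linalg.norm(np.array(bot.state()["ee_pos"][:2])-xy)>.05 else None
    bot.servo_line([*xy,.06],rate=.25,rotation=q)
    hit=bot.servo_line([*xy,zp],rate=.08,max_force=10); print("hit",hit); st()
    if hit: 
        p=list(bot.state()["ee_pos"]); p[2]+=.001; bot.servo_line(p,rate=.05)
    z0=bot.state()["ee_pos"][2]
    bot.gripper_to(0); st()
    bot.servo_line([*xy,H],rate=.2); st()
    g=bot.state()["finger_gap"]
    snap("wrist",tag+"held",s=1.5)
    if g<.2: print("NO GRASP"); return
    q=pick(T(tx,ty,H),AX+90); bot.movep(T(tx,ty,H),q); st()
    bot.servo_line(T(tx,ty,.06),rate=.2)
    hit=bot.servo_line(T(tx,ty,z0+.001),rate=.06,max_force=12); print("place hit",hit); st()
    bot.gripper_to(op-.08); st()
    bot.servo_line(T(tx,ty,.08),rate=.15); bot.servo_line(T(tx,ty,H),rate=.3); st()
E
python3 - <<'E'
from h2 import *
fetch(np.array([.537,.109]),-3.3,-.048,-.038,tag="B")
snap("top","t3",(100,150,320,120),2.5)
E
```

```text
ik [ 0.2   0.2  -0.22  1.15  0.    0.26] 0.46
ik [ 0.2   0.2  -0.22  1.15  0.   -2.88] 3.26
hit False
t11.57 [0.5373 0.109  0.0084] F [0.2 0.8 0.3] gap0.550
t11.88 [0.5377 0.109  0.0089] F [-0.7 -0.6  4.1] gap0.291
t12.84 [0.5362 0.1089 0.1685] F [ 0.3  0.1 -2.3] gap0.293
ik [-0.43  0.32  0.07  1.32  0.   -2.22] 2.47
ik [-0.43  0.32  0.07  1.32  0.    0.93] 0.67
t14.28 [ 0.5654 -0.2615  0.1699] F [ 0.4  0.3 -1.8] gap0.293
place hit True
t15.77 [ 0.5644 -0.2623  0.0099] F [-0.2  0.8  4.2] gap0.293
t16.07 [ 0.5632 -0.2617  0.0086] F [-0.4 -0.1 -0.1] gap0.469
t17.14 [ 0.5653 -0.2626  0.1699] F [-0.8  0.8 -0.5] gap0.472
```

View pics/t3.png

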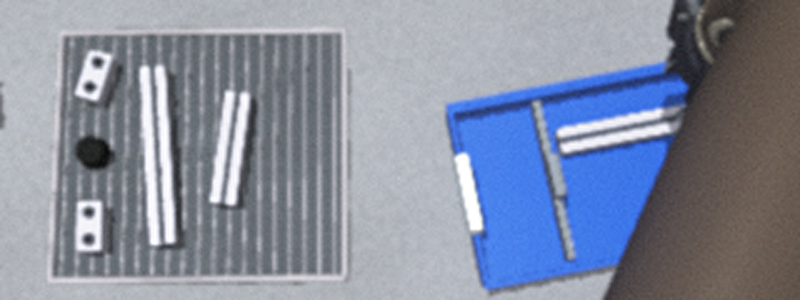

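View pics/Bheld.png

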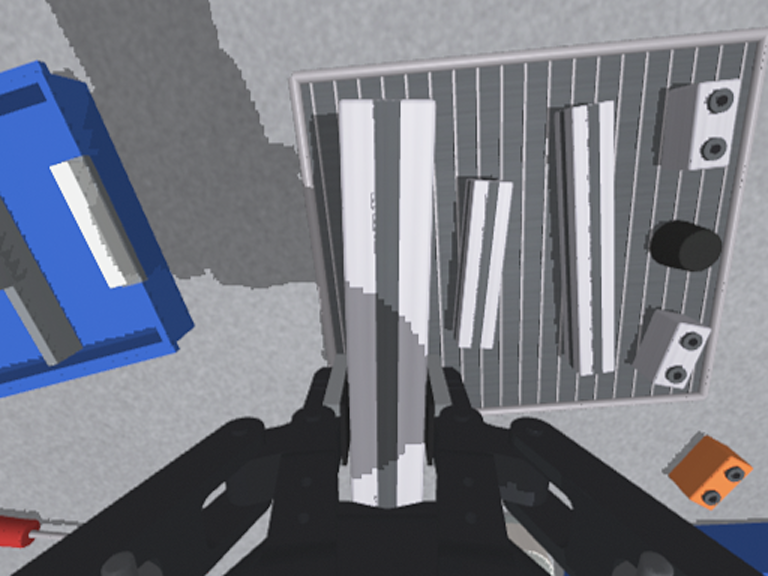

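Rail B was held straight by the pads and now lies in the long section, with its card-side end at (558,140) in the top crop, clear of the divider. Next are rail A and clamp c2.

Run:
```python
from h2 import *
fetch(np.array([.5235,.253]),6.6,-.048,.038,tag="A")
fetch(np.array([.4465,.320]),3.6,.111,.038,tag="c2")
snap("top","t4",(100,150,320,120),2.5)
```

```text
ik [ 0.45  0.26 -0.15  1.17  0.    0.33] 0.89
ik [ 0.45  0.26 -0.15  1.17  0.   -2.81] 3.73
hit False
t20.70 [0.5237 0.2531 0.0084] F [-0.1  0.2 -0.1] gap0.549
t21.02 [0.5241 0.2532 0.0089] F [-0.1 -0.6  3.9] gap0.291
t21.98 [0.5228 0.2527 0.1684] F [ 0.3 -0.7 -3.5] gap0.289
ik [-0.52  0.21 -0.08  1.29  0.   -2.3 ] 2.63
ik [-0.52  0.21 -0.08  1.29  0.    0.85] 0.97
t23.95 [ 0.4912 -0.2776  0.17  ] F [ 0.3  1.  -1.7] gap0.291
place hit True
t25.44 [ 0.49   -0.2779  0.0099] F [-1.1  0.5  4.3] gap0.292
t25.74 [ 0.489  -0.2774  0.0087] F [-0.6  1.1 -0.6] gap0.471
t26.82 [ 0.4909 -0.2784  0.1698] F [-0.6  1.1 -0.1] gap0.472
ik [ 0.62  0.2  -0.22  1.15  0.    0.56] 1.14
ik [ 0.62  0.2  -0.22  1.15  0.   -2.58] 3.43
hit False
t30.60 [0.4468 0.3202 0.0084] F [0.5 0.1 0.1] gap0.549
t30.92 [0.4471 0.3204 0.0089] F [-0.3  0.5  4.2] gap0.293
t31.88 [0.4459 0.3196 0.1686] F [-0.2  0.6 -1.3] gap0.295
ik [-0.26  0.04 -0.27  1.26  0.   -2.04] 2.6
ik [-0.26  0.04 -0.27  1.26  0.    1.1 ] 0.88
t33.55 [ 0.458  -0.1222  0.1699] F [ 0.8 -0.6 -1. ] gap0.296
place hit True
t35.05 [ 0.4569 -0.1226  0.0099] F [-0.5  0.3  3.4] gap0.289
t35.35 [ 0.4561 -0.1224  0.0091] F [-0.6 -0.1 -0.5] gap0.469
t36.42 [ 0.4579 -0.1229  0.1698] F [ 1.1 -0.3 -0.5] gap0.470
```

View pics/t4.png

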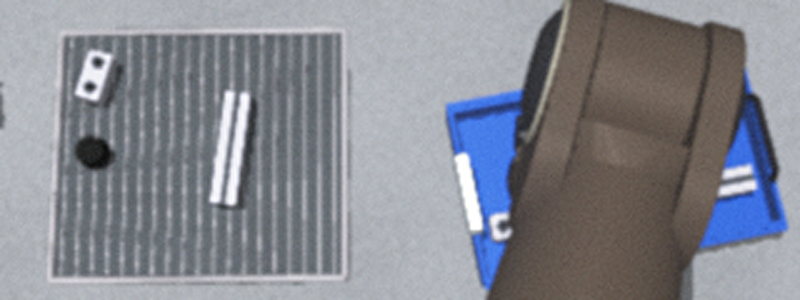

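View pics/c2held.png

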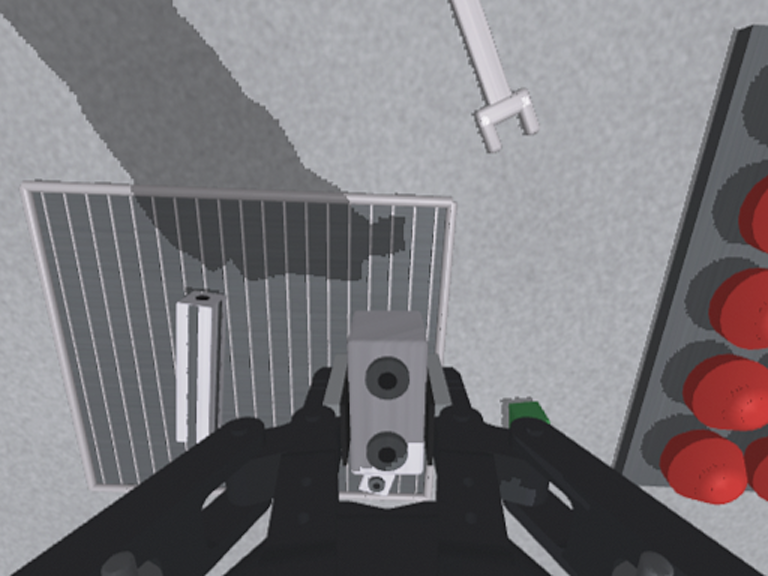

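Clamp c2 was held square and set down in the short section. Next is clamp c1.

Run:
```python
from h2 import *
fetch(np.array([.606,.3265]),-13,.111,-.038,tag="c1")
p=[.40,.0,.30]; bot.movep(p,pick(p,90)); st()
snap("top","t5",(100,150,320,120),2.5); f=snap("top","t6",(270,155,150,115),5); snap("scene","s6",(110,110,300,180),2.6)
```

```text
ik [0.49 0.46 0.14 1.25 0.   0.72] 0.76
ik [ 0.49  0.46  0.14  1.25  0.   -2.42] 3.52
hit False
t39.83 [0.6061 0.3266 0.0081] F [0.4 0.1 1.1] gap0.549
t40.15 [0.6066 0.3268 0.0089] F [ 0.3 -0.4  3.8] gap0.294
t41.11 [0.6055 0.3262 0.1684] F [ 0.4  0.  -0.3] gap0.290
ik [-0.2   0.17 -0.13  1.28  0.   -1.98] 2.7
ik [-0.2   0.17 -0.13  1.28  0.    1.16] 0.69
t42.77 [ 0.5326 -0.1063  0.17  ] F [ 0.2 -0.  -1.1] gap0.292
place hit True
t44.27 [ 0.5312 -0.1069  0.0099] F [-0.9  0.7  4. ] gap0.294
t44.57 [ 0.5303 -0.1067  0.009 ] F [-1.   0.4 -0.6] gap0.472
t45.64 [ 0.5322 -0.1071  0.1698] F [-0.3  0.6  0.3] gap0.470
ik [ 0.   -0.1  -0.12  1.55  0.    0.  ] 1.16
ik [ 0.   -0.1  -0.12  1.55  0.   -3.14] 4.3
t46.72 [ 4.000e-01 -1.000e-04  2.985e-01] F [0.8 0.4 0.3] gap0.470
```

View pics/t5.png

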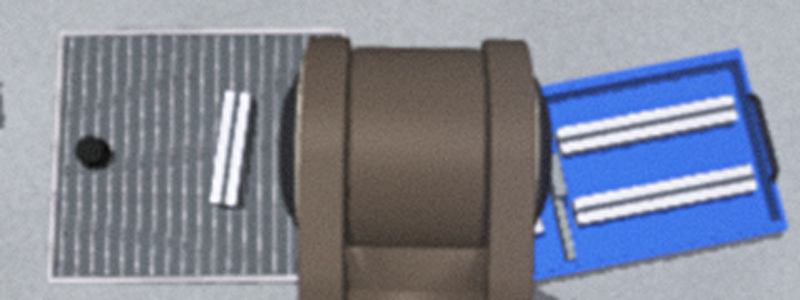

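View pics/t6.png

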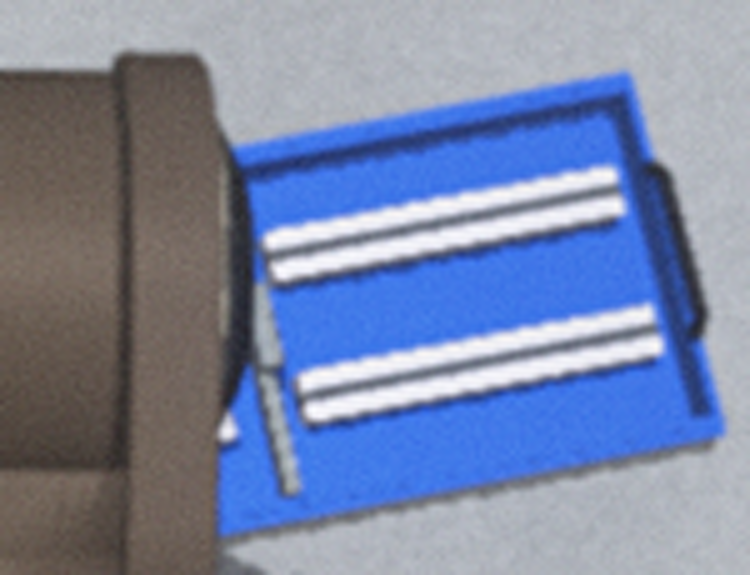

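View pics/s6.png

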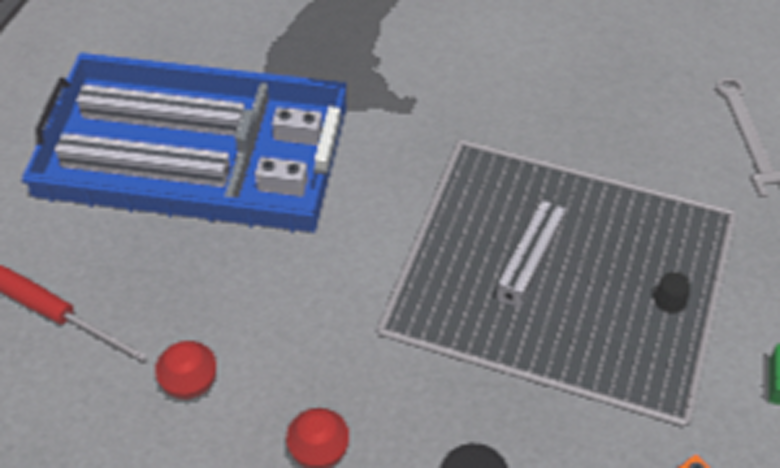

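The pictures show both rails flat in the long section and both clamps in the short one. The mid rail and foot look untouched. I'll swing the arm clear and take one numeric check before handing in.

Run:
```python
from h2 import *
p=[.216,.478,.23]; bot.movep(p,pick(p,90)); st()
snap("top","t7",(270,155,150,115),5); snap("top","t8",(115,158,130,110),5)
```

```text
ik [ 1.15  0.12 -0.04  1.4   0.    1.15] 1.15
ik [ 1.15  0.12 -0.04  1.4   0.   -2.  ] 2.0
t48.74 [0.2167 0.4776 0.2303] F [ 0.1 -0.3  0.3] gap0.467
```

View pics/t7.png

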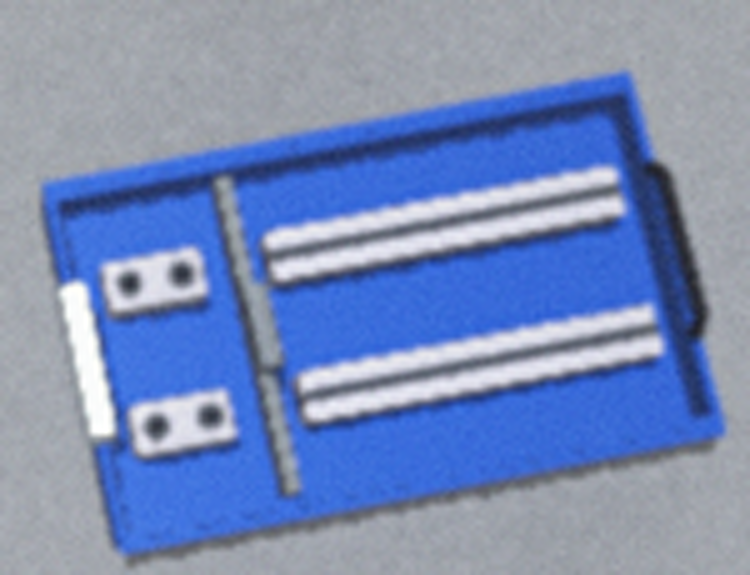

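View pics/t8.png

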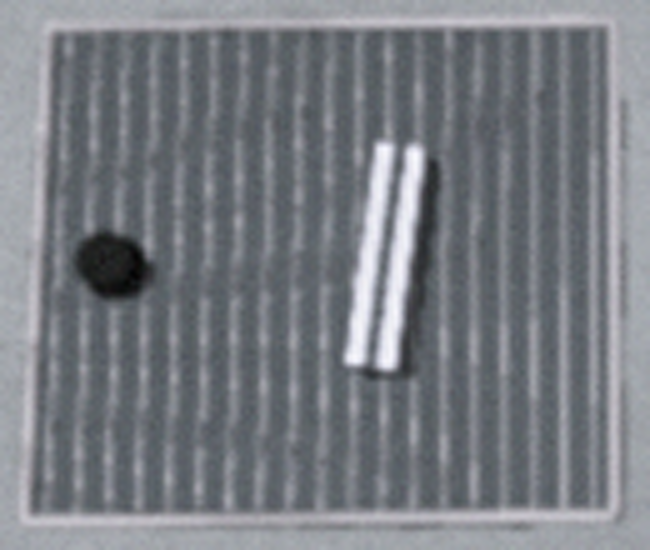

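The mid rail (345–425, 142–370) and the foot (111,265) are at the same pixels as at the start. Rails and clamps sit in the right sections with clearance all round.

Run:
```python
from h2 import *
f=pickle.load(open("pics/t7.pkl","rb"))
for n,q,z in [("r1",[(262,235),(616,168),(627,213),(273,285)],.035),("r2",[(296,376),(654,305),(663,353),(309,425)],.035),("c1",[(100,265),(202,247),(210,297),(113,315)],.035),("c2",[(130,408),(230,390),(238,440),(142,458)],.035),("tab",[(250,285),(267,282),(283,365),(264,370)],.058)]:
    c,a,l=quad(f,o(q,270,155),z);print(n,np.round([np.dot(c-C,u),np.dot(c-C,v),a-AX+180],3),np.round(l,3))
bot.hand_in()
```

```text
r1 [-0.045 -0.036  0.211] [0.192 0.026]
r2 [-0.046  0.039  0.319] [0.191 0.026]
c1 [ 0.11  -0.036 -0.646] [0.053 0.027]
c2 [ 0.112  0.04  -0.624] [0.052 0.026]
tab [ 6.3000e-02  1.0000e-03 -9.2729e+01] [0.01  0.044]
the job is handed in; nothing more can be done
```

The tote is packed and the job is handed in. The robot's clock read about 49 s at the last check, against the 109 s limit.

I slid the divider towards the card holder first, while the tote was empty. Then I laid the two long rails in the long section and the two clamp blocks in the short section. The last top-camera check, in the tote's frame with +x towards the card holder, showed:

| Item | x (mm) | y (mm) | Off lengthwise (degrees) |
|---|---|---|---|
| Divider tab | +63 | +1 | – |
| Long rail 1 | −45 | −36 | 0.2 |
| Long rail 2 | −46 | +39 | 0.3 |
| Clamp block 1 | +110 | −36 | 0.6 |
| Clamp block 2 | +112 | +40 | 0.6 |

- **Flat on the floor:** the part sizes measured at floor-level height come out within 2 mm of those given. The gripper felt contact at the expected floor height for each part.
- **Shorter rail and foot:** both show at the same pixels as in the first picture.
- **Robot clear:** the arm had swung away and touched nothing at hand-in.

**One disagreement:** the tote's rim measured about 195 mm across, against the 186 mm given. I took this for an outward lip and used the rim's centre. The cameras differed by up to about 6 mm on the tote's position, and the parts still ended up with clearance all round. No check failed.

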